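# Load pipe unions into the carrying rack and lock the retaining bar with the cam

## Task

The empty carrying rack is locked: turn its cam lever back until the follower has sprung fully out of the hub, swing the retaining bar right out to the side and lay every pipe union from the bench in the rack, one to a notch, each bridging both rails. Then swing the bar back over them, fully home, and turn the cam lever until the cam's high point again bears squarely on the sprung follower, so that the bar is locked. Leave the wrench, the sealant can and the die case where they are.

Things in the scene. Friction and masses are not known exactly. Their poses are not given: they have to be found in the camera images.
- rack: Carrying rack, fixed to the bench; origin on the bench at the middle of its row of four notches, x along the row. Two aluminium rails 12 mm thick run along x at y = -40 and +40 mm, notched at x = -87, -29, 29, 87 mm. A union lies along the rack's y, a collar on each rail, its centre at y = 0, 50 mm up. Between the rails is only the base plate (top 8 mm up), so fingers can straddle the waist.
- notch1 (a point): Notch 1 of the row: point on the notch floor, midway between the two rails, 30 mm above the bench. A seated union's centre lies 20 mm above it. The notch is 48 mm wide along the rack's x, between teeth 10 mm wide that rise 14 mm above its floor; the collars' corners centre the union.
- notch2 (a point): Notch 2 of the row: point on the notch floor, midway between the two rails, 30 mm above the bench. A seated union's centre lies 20 mm above it. The notch is 48 mm wide along the rack's x, between teeth 10 mm wide that rise 14 mm above its floor; the collars' corners centre the union.
- notch3 (a point): Notch 3 of the row: point on the notch floor, midway between the two rails, 30 mm above the bench. A seated union's centre lies 20 mm above it. The notch is 48 mm wide along the rack's x, between teeth 10 mm wide that rise 14 mm above its floor; the collars' corners centre the union.
- notch4 (a point): Notch 4 of the row: point on the notch floor, midway between the two rails, 30 mm above the bench. A seated union's centre lies 20 mm above it. The notch is 48 mm wide along the rack's x, between teeth 10 mm wide that rise 14 mm above its floor; the collars' corners centre the union.
- union1: Dark iron pipe union, a dumbbell 110 mm long: two octagonal collars 40 mm across flats and 30 mm long at the ends, a round waist 34 mm thick and 50 mm long between; about 0.35 kg. Origin at its very centre, 20 mm above what it lies on; its x axis is its length. It lies on a flat, does not roll. Two to four unions are present (None: absent, or in the fingers).
- union2: Dark iron pipe union, a dumbbell 110 mm long: two octagonal collars 40 mm across flats and 30 mm long at the ends, a round waist 34 mm thick and 50 mm long between; about 0.35 kg. Origin at its very centre, 20 mm above what it lies on; its x axis is its length. It lies on a flat, does not roll. Two to four unions are present (None: absent, or in the fingers).
- union3: Dark iron pipe union, a dumbbell 110 mm long: two octagonal collars 40 mm across flats and 30 mm long at the ends, a round waist 34 mm thick and 50 mm long between; about 0.35 kg. Origin at its very centre, 20 mm above what it lies on; its x axis is its length. It lies on a flat, does not roll. Two to four unions are present (None: absent, or in the fingers).
- union4: Dark iron pipe union, a dumbbell 110 mm long: two octagonal collars 40 mm across flats and 30 mm long at the ends, a round waist 34 mm thick and 50 mm long between; about 0.35 kg. Origin at its very centre, 20 mm above what it lies on; its x axis is its length. It lies on a flat, does not roll. Two to four unions are present (None: absent, or in the fingers).
- bar (a joint): Bar angle about its upright pivot (rad). 0: home on its stop, over the row, along the rack's +x. Grows counter-clockwise, to the rack's +y side, up to 1.75; 1.57 is square to the rack; from 1.3 it is clear of all notches. Stays where left (1 N at the grip). Steel flat 24 mm wide, 268 mm from pivot to tip, underside 78, top 90 mm up: it passes over seated unions (top 70 mm).
- bar_hinge (a point): Point on the bar's pivot axis, 122 mm above the bench, at the rack's x = -145 mm, y = 0. The bar's hub round it is 80 mm across; the slot in the hub's rim faces the follower only when the bar is home.
- bar_grip (a point): Where to pinch the bar's grip: a round upright black post 20 mm thick that stands on the bar from 90 to 140 mm above the bench, 200 mm from the pivot axis. The point is on the post's axis, 122 mm above the bench.
- cam (a joint): Cam angle (rad), -0.2 to 2.6, growing clockwise from above. At 0 the lever points along the rack's +x. At 1.57 it points along the rack's -y, straight away from the follower, and the cam's high point, across the axis from the lever, bears squarely on the follower. A steel disc of radius 22 mm, 12 mm off-centre; touches the follower from 0.25 up. Stays where left (2 to 3 N at the grip).
- cam_axis (a point): Point on the cam's upright axis, 96 mm above the bench, at the rack's x = -145 mm, y = -115 mm.
- cam_grip (a point): Where to pinch the cam lever's grip: a round upright black post 20 mm thick that stands on the lever from 64 to 114 mm above the bench, 80 mm from the cam axis. The point is on the post's axis, 96 mm above the bench.
- follower (a joint): Travel (m) of the brass sprung follower along the rack's +y: 0 at rest, 0.009 when the cam's high point bears on it. Its 10 mm wide tongue then sits in the slot (about 17 mm) of the bar's hub and locks the bar; if the bar is not home the tongue meets the hub's rim and the cam cannot be turned up. Spring: 2 N at rest, 11 N at full travel.
- wrench: Wrench lying on the bench, 220 mm long, a bystander. Origin under its middle.
- sealant: Can of sealant, 72 mm across, 100 mm high, standing; a bystander. Origin under its middle.
- die_case: Flat black case of dies, 110 x 170 x 30 mm, a bystander. Origin under its middle.
Things that resemble listed ones, but are neither listed nor needed, are in the scene too. Leave any red look-alike of the union4 alone.

How it is judged:
On the way, in this order (a step that is already met when the one before it is completed fails the run):
1. the cam is turned back and the follower has sprung free of the hub (value of joint follower below 0.003 m), for 0.2 s.
2. the bar is swung out to the side of the rack (more than 1 rad) (value of joint bar above 1 rad), for 0.2 s.
3. every union lies in a notch, bridging both rails, let go, the bar still out to the side (z of union1 in the frame of rack between 0.045 and 0.056 m and y of union1 in the frame of rack between -0.013 and 0.013 m and x of union1 in the frame of rack between -0.105 and 0.105 m and angle between the x axis of each of union1, union2, union3, union4 and the y axis of rack, either way round below 0.22 rad and z of union2 in the frame of rack between 0.045 and 0.056 m and y of union2 in the frame of rack between -0.013 and 0.013 m and x of union2 in the frame of rack between -0.105 and 0.105 m and z of union3 in the frame of rack between 0.045 and 0.056 m and y of union3 in the frame of rack between -0.013 and 0.013 m and x of union3 in the frame of rack between -0.105 and 0.105 m and z of union4 in the frame of rack between 0.045 and 0.056 m and y of union4 in the frame of rack between -0.013 and 0.013 m and x of union4 in the frame of rack between -0.105 and 0.105 m and linear speed of each of union1, union2, union3, union4 below 0.02 m/s and value of joint bar above 1 rad and contact force between the fingers and anything else below 0.5 N), for 0.3 s.
4. the bar is swung back home over the unions (within 0.08 rad) (value of joint bar below 0.08 rad), for 0.2 s.
5. the cam's high point bears on the follower and drives its tongue into the hub (value of joint bar below 0.08 rad and value of joint cam between 1.32 and 1.82 rad and value of joint follower above 0.007 m), for 0.3 s.
At the end, for the whole second after the job is handed in: Every union lies at rest in a notch across both rails (centre within 13 mm of the rack's centre line, 45 to 56 mm above the bench, within 0.22 rad of square); the bar is within 0.08 rad of home; the cam is within 0.25 rad of 1.57 and the follower is in by more than 7 mm (all of step 5 and z of union1 in the frame of rack between 0.045 and 0.056 m and y of union1 in the frame of rack between -0.013 and 0.013 m and x of union1 in the frame of rack between -0.105 and 0.105 m and angle between the x axis of each of union1, union2, union3, union4 and the y axis of rack, either way round below 0.22 rad and z of union2 in the frame of rack between 0.045 and 0.056 m and y of union2 in the frame of rack between -0.013 and 0.013 m and x of union2 in the frame of rack between -0.105 and 0.105 m and z of union3 in the frame of rack between 0.045 and 0.056 m and y of union3 in the frame of rack between -0.013 and 0.013 m and x of union3 in the frame of rack between -0.105 and 0.105 m and z of union4 in the frame of rack between 0.045 and 0.056 m and y of union4 in the frame of rack between -0.013 and 0.013 m and x of union4 in the frame of rack between -0.105 and 0.105 m and linear speed of each of union1, union2, union3, union4 below 0.02 m/s); the robot touches nothing.
It fails at once if the wrench, the sealant can or the die case is shifted more than 30 mm (distance of any of wrench, sealant, die_case from where it was at the start of the episode above 0.03 m).
Of union1, union2, union3, union4 only 2 to 4 are there at a start; the rules pass over those that are not, and their reading is None.
At some moment in a run one of union1, union2, union3, union4 may be knocked a few centimetres aside while the robot is not near it.
Once in a run the grip may slacken for a moment while it holds something.
It also fails if it takes over 210 s, if anything falls off the work surface, if the arm or the gripper's body presses on something with over 40 N, if the wrist force passes 120 N, or if a joint passes its speed limit or range.

## Robot

A 6-joint arm with a two-finger parallel gripper is mounted at the origin on the work surface. World frame = base frame: x ahead of the robot, y to its left, z up, the work surface at z = 0. Lengths are in m, angles in rad, forces in N, time in s.
With the tool pointing down it reaches from about 0.3 to 0.875 m from the base axis. Payload 6.4 kg.
Tool frame: the origin (TCP) lies midway between the tips of the shut fingers; the grasp point (between the pads) lies 19 mm behind it; z points along the fingers, y is the line along which they close (so a half turn about z gives the same grasp; the last joint's range is limited). The gripper opens to 85 mm and grips with 20 to 120 N. Pads are 22 mm wide; open, the fingers measure 114 mm over their backs; the gripper's body (76 mm by 85 mm) begins 54 mm behind the grasp point. The pads swing forward as they close: fully open they stand 13 mm farther back than shut.
Start: joints at [-1.38, 0.181, 1.607, -0, 1.354, -0.206], TCP at [0.222, -0.53, 0.231] pointing down, gripper open.
Joint ranges: [-2.99, 2.99], [-0.89, 2.07], [0.3, 2.58], [-1.14, 4.28], [0, 2.63], [-3.12, 3.12]. Speed limits (rad/s): [2.57, 2.57, 3.01, 3.14, 3.14, 3.14].

## Interface

Orientations are given as a unit quaternion [w, x, y, z].
In Python, from bench import sensors, vision, ctrl gives the robot as it stands.
- The arm moves only by the tool carry_out, never from a script. Its argument "deltas" is text: rows parted by semicolons, each of 7 numbers parted by spaces: the shift along the tool's x, y, z in mm, then the turn, a rotation vector about the tool's x, y, z in rad, then the closure, from 0 (fully open) to 1 (shut). In form: tx ty tz ax ay az claw; .... A call has 1 to 12 rows; each row is the pose to reach, as a shift and turn from the pose commanded when the call began, along the tool's axes at that moment; what a row does not reach only later rows make up. A row lasts 1/8 s, in which the tool goes at most 62.5 mm and 10.7 degrees, less where a joint would pass 70% of its speed; a pose out of reach is approached as far as the arm can. A call with a gripper value outside its range is refused whole. The fingers move at their own pace and stop on an object; the grip force is fixed at half the most. Time passes only in rows, so rows that repeat a pose let the fingers close. It gives the time, the measured TCP pose, the force, the opening and the grip force at its end, in the units of the state.
- sensors.get_obs(): the state, without advancing time (a new reading comes with each control period).
- vision.camera(name): name is "scene" or "top" or "wrist"; returns the picture (480x640x3 uint8, blue, green, red); there is no depth.
- vision.camera_model(name): a dict with "K" (3x3 intrinsics, pixels), "extrinsics" (4x4, takes a point from world to camera coordinates); the wrist camera has in their place "hand_eye" (4x4, takes a point from camera to tool coordinates, whose origin is the TCP and whose axes are the flange's). Camera axes: x right, y down, z forward; pixel columns grow to the right and rows downward; lengths in m; the calibration is good to about 2 mm. The wrist camera is an equidistant fisheye: a pixel r from the principal point sees the ray r / f radians off the axis. A picture is of the moment at which its call begins: read the wrist's pose just before it. camera_model takes no time and is no camera call.
- ctrl.hand_in(): hands the job in; it is judged then, once.
The state is a dict: "time_s": time; "q": joint angles; "dq": joint speeds; "joint_efforts": joint torques, N m; "eef_pos": TCP position; "eef_rot": TCP orientation; "wrist_force": force on the tool from outside, world axes, zero at the start; "torque": the same for the moment, N m; "opening": opening from 0.0 (shut) to 1.0 (fully open); "grasp_force": force on a finger pad.
Only numpy, scipy, OpenCV 4.12 (cv2) and the standard library are available. Lean on these libraries where they do the work, as an engineer would, in place of code of your own. Each camera call takes 0.05 s, during which the arm holds its last target. There are 200 camera calls.

## Working session

There is one attempt and no reset: what is moved stays moved. The work goes in short steps, Python scripts to look and compute and a tool call to move; the robot and the scene stay as the last step left them, time stands still between calls to the robot, and variables do not carry over. Pictures are saved under pics/ and viewed, at most 14 in all, crops included, and the job is handed in when it is done.

Besides the shell and the picture viewer there is one more tool, called as a command line: name --argument value ..., lists and objects as JSON in quotes. carry_out: Moves the arm, as the interface text tells. Its arguments: {"type":"object","properties":{"deltas":{"type":"string"}},"required":["deltas"]}

```bash
mkdir -p pics; ls; python3 - <<'E'
from bench import sensors,vision
import cv2,numpy as np
for n in("top","scene"):
    m=vision.camera_model(n);print(n,np.round(m["K"],1).tolist(),np.round(m["extrinsics"],4).tolist())
    cv2.imwrite(f"pics/{n}0.png",vision.camera(n))
m=vision.camera_model("wrist");print({k:(np.round(v,4).tolist() if not isinstance(v,str) else v) for k,v in m.items()})
print(sensors.get_obs())
E
```

```text
pics
top [[599.6, 0.0, 322.7], [0.0, 599.6, 232.3], [0.0, 0.0, 1.0]] [[-0.0048, -1.0, 0.0017, -0.0214], [-0.9816, 0.0044, -0.1911, 0.6218], [0.1911, -0.0026, -0.9816, 1.6938], [0.0, 0.0, 0.0, 1.0]]
scene [[557.3, 0.0, 323.9], [0.0, 557.3, 245.7], [0.0, 0.0, 1.0]] [[0.0921, 0.9955, 0.0212, -0.0391], [0.5695, -0.0353, -0.8212, -0.2517], [-0.8168, 0.0877, -0.5702, 1.7479], [0.0, 0.0, 0.0, 1.0]]
{'K': [[371.6483, 0.0, 331.3758], [0.0, 371.6483, 239.7462], [0.0, 0.0, 1.0]], 'hand_eye': [[0.0008, -0.9525, -0.3047, 0.0792], [1.0, 0.0003, 0.0017, -0.0004], [-0.0015, -0.3047, 0.9525, -0.1424], [0.0, 0.0, 0.0, 1.0]]}
{'time_s': 0.1, 'q': array([-1.38028180e+00,  1.81484184e-01,  1.60789290e+00, -8.81475065e-06,
        1.35378826e+00, -2.06321098e-01]), 'dq': array([ 0.00077266, -0.00131961, -0.00231466,  0.0015604 , -0.00020582,
       -0.00181331]), 'joint_efforts': array([-3.89962206e-04, -4.45881486e+01, -3.52241850e+01, -3.48368103e-04,
        4.10656809e-03, -1.22119138e-05]), 'eef_pos': array([ 0.2221467 , -0.52982646,  0.23047174]), 'eef_rot': array([-7.86352192e-04,  9.80379193e-01,  1.97119304e-01,  1.91150580e-06]), 'wrist_force': array([-0.17461599,  0.00030647,  0.11631175]), 'torque': array([ 0.01403413, -0.021761  ,  0.04305828]), 'grasp_force': 0.0, 'opening': 1.0019084567883925}
```

View pics/top0.png

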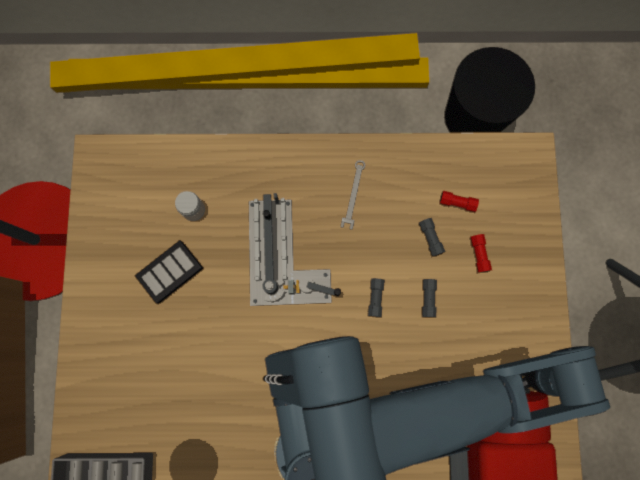

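View pics/scene0.png

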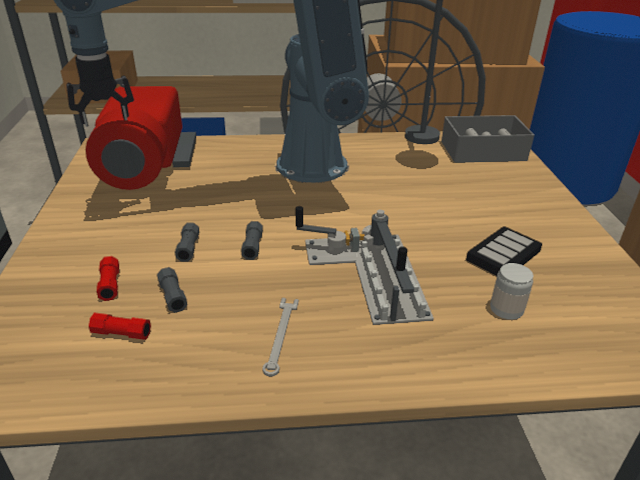

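Candidates: dark unions at top-view (376,298), (429,298), (431,237); red look-alikes at (459,201), (481,253) are to be left alone. The rack hinge is at (270,287), the bar grip near (267,213) and the cam grip near (337,292). One enlarged crop will check these.

```bash
cat > h.py <<'E'
from bench import sensors,vision
import cv2,numpy as np
from scipy.spatial.transform import Rotation as R
def bp(n,u,v,z):
    m=vision.camera_model(n);K=np.array(m["K"]);E=np.array(m["extrinsics"])
    d=E[:3,:3].T@np.linalg.inv(K)@[u,v,1];c=-E[:3,:3].T@E[:3,3]
    return c+d*(z-c[2])/d[2]
def proj(n,p):
    m=vision.camera_model(n);K=np.array(m["K"]);E=np.array(m["extrinsics"])
    q=K@(E[:3,:3]@np.array(p)+E[:3,3]);return q[:2]/q[2]
def Rt():
    o=sensors.get_obs();return R.from_quat(o["eef_rot"],scalar_first=True).as_matrix(),o["eef_pos"],o
def wproj(p):
    m=vision.camera_model("wrist");H=np.array(m["hand_eye"]);K=np.array(m["K"]);Rm,t,_=Rt()
    c=H[:3,:3].T@(Rm.T@(np.array(p)-t)-H[:3,3]);r=np.hypot(c[0],c[1]);th=np.arctan2(r,c[2])
    return K[:2,2]+K[0,0]*th*c[:2]/r
def wbp(u,v,z):
    m=vision.camera_model("wrist");H=np.array(m["hand_eye"]);K=np.array(m["K"]);Rm,t,_=Rt()
    a=(np.array([u,v])-K[:2,2])/K[0,0];th=np.linalg.norm(a)
    d=np.r_[np.sin(th)*a/th,np.cos(th)];d=Rm@H[:3,:3]@d;c=Rm@H[:3,3]+t
    return c+d*(z-c[2])/d[2]
def delta(p,yaw=None):
    """tool-axis shift mm to TCP p and turn to a downward tool whose closing axis y has world heading yaw"""
    Rm,t,_=Rt();out=np.round(Rm.T@(np.array(p)-t)*1000,0)
    rv=None
    if yaw is not None:
        best=None
        for k in(0,np.pi):
            y=np.array([np.cos(yaw+k),np.sin(yaw+k),0]);z=np.array([0,0,-1]);T=np.c_[np.cross(y,z),y,z]
            r=R.from_matrix(Rm.T@T).as_rotvec()
            if best is None or np.linalg.norm(r)<np.linalg.norm(best):best=r
        rv=np.round(best,3)
    return out,rv
E
python3 - <<'E'
from h import *
im=vision.camera("top")
a=cv2.resize(im[150:350,190:500],None,fx=2.58,fy=2.58,interpolation=cv2.INTER_CUBIC)
cv2.imwrite("pics/c1.png",a)
g=cv2.cvtColor(im,cv2.COLOR_BGR2HSV);bgr=im.astype(int)
dark=((im.max(2)<95)&(g[...,1]<110)).astype(np.uint8);dark[:, :345]=0;dark[:200]=0;dark[330:]=0;dark[:,460:]=0
n,l,s,c=cv2.connectedComponentsWithStats(dark)
for i in range(1,n):
    if s[i,4]>80:
        pts=np.argwhere(l==i)[:,::-1].astype(np.float32)
        w=np.array([bp("top",*p,0.025)[:2] for p in pts]);m=w.mean(0);ev,V=np.linalg.eigh(np.cov((w-m).T));ax=V[:,1]
        print(s[i],c[i].round(1),m.round(4),"axis heading",np.arctan2(ax[1],ax[0]).round(3),(4*np.sqrt(ev)).round(3))
E
```

```text
[419 218  26  38 482] [431.5 236.7] [ 0.6137 -0.3484] axis heading -2.798 [0.046 0.133]
[368 278  17  39 474] [375.8 297.5] [ 0.4339 -0.1785] axis heading 3.026 [0.043 0.132]
[422 279  15  38 480] [429.  297.6] [ 0.4328 -0.334 ] axis heading 3.063 [0.043 0.133]
```

View pics/c1.png

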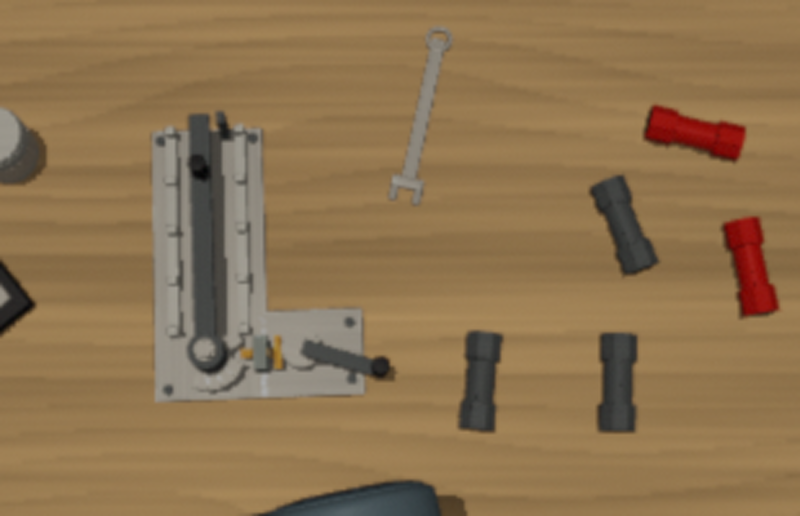

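Crop: three dark unions (two near-parallel, one tilted), two red decoys. Bar grip top at (198,163), hub at (207,350), cam axis about (310,350), cam grip top at (380,367).

```bash
python3 - <<'E'
from h import *
c=lambda u,v,z:bp("top",190+u/2.58,150+v/2.58,z)[:2]
hub=c(207,346,.13);grip=c(198,160,.14);cg=c(380,364,.114)
print("hub",hub,"grip",grip,"camgrip",cg)
print("bar heading",np.arctan2(*(grip-hub)[::-1]),np.linalg.norm(grip-hub))
P=[c(*p,.008) for p in [(152,130),(262,128),(156,401),(363,393)]]
print(np.round(P,4))
for a,b in((0,2),(1,0),(3,2)):
  d=P[a]-P[b];print(np.arctan2(d[1],d[0]),np.linalg.norm(d))
# scene check of tops of posts
print(proj("scene",[*grip,.14]),proj("scene",[*cg,.114]))
E
```

```text
hub [0.46306169 0.12151655] grip [0.6647841  0.13286627] camgrip [ 0.44447407 -0.06372288]
bar heading 0.05620479857458535 0.2020414567074268
[[ 0.7317  0.1999]
 [ 0.7336  0.0701]
 [ 0.4135  0.1894]
 [ 0.4215 -0.0468]]
0.0330234869942867 0.31839370503259506
-1.5564600053370343 0.12976388029678365
-1.5370105578183813 0.23628702678972055
[401.08179966 249.29208696] [298.83632283 207.60164597]
```

```bash
python3 - <<'E'
from h import *
s=bp("top",187.5,201,.1)[:2]; d=s-[.463,.1215];print("can",s,np.linalg.norm(d),np.arctan2(d[1],d[0]))
print("can top centre in scene",proj("scene",[*s,.1]))
print("case",bp("top",169,271,.03)[:2])
R0=np.array([[np.cos(.035),-np.sin(.035)],[np.sin(.035),np.cos(.035)]])
print("camaxis",np.array([.463,.1215])+R0@[0,-.115])
print("notches",[(np.array([.463,.1215])+R0@[145+n,0]*np.array([1,1]) if 0 else np.array([.463,.1215])+R0@np.array([.145+n/1000,0])).round(4) for n in(-87,-29,29,87)])
print(delta([.445,-.064,.2],-0.31))
E
```

```text
can [0.70760273 0.36557549] 0.3455478836626437 0.7843192575852547
can top centre in scene [514.79064216 273.13117989]
case [0.51370627 0.4278362 ]
camaxis [0.46702418 0.00657043]
notches [array([0.521 , 0.1235]), array([0.5789, 0.1256]), array([0.6369, 0.1276]), array([0.6949, 0.1296])]
(array([ 386., -344.,   31.]), array([-0.001, -0.001, -0.864]))
```

carry_out --deltas "386 -344 30 0 0 -0.86 0;386 -344 30 0 0 -0.86 0;386 -344 30 0 0 -0.86 0;386 -344 30 0 0 -0.86 0;386 -344 30 0 0 -0.86 0;386 -344 30 0 0 -0.86 0;386 -344 30 0 0 -0.86 0;386 -344 30 0 0 -0.86 0;386 -344 30 0 0 -0.86 0;386 -344 30 0 0 -0.86 0;386 -344 30 0 0 -0.86 0;386 -344 30 0 0 -0.86 0"

```text
time_s: 1.65
eef_pos: [0.445, -0.0649, 0.2013]
eef_rot: [0.0, 0.809, 0.587, -0.0]
wrist_force: [-0.5, -0.1, 0.8]
opening: 0.997
grasp_force: 0.0
```

```bash
python3 - <<'E'
from h import *
im=vision.camera("wrist")
p=wproj([.4445,-.0637,.114]);print(p,wproj([.4445,-.0637,.064]))
cv2.imwrite("pics/w1.png",im)
print(sensors.get_obs()["eef_pos"])
E
```

```text
[328.49113512 246.04253034] [328.90966584 225.43455247]
[ 0.44506445 -0.06492447  0.20135234]
```

View pics/w1.png

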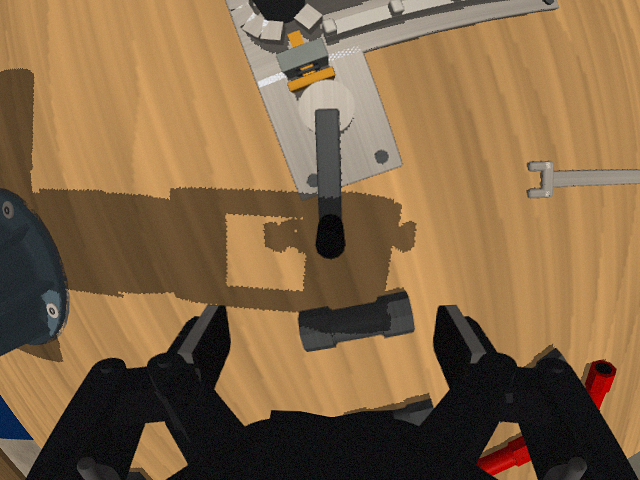

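The post top sits at (330,245), where predicted (328,246). Descending and pinching.

carry_out --deltas "0 0 60 0 0 0 0;0 0 110 0 0 0 0;0 0 124 0 0 0 0;0 0 124 0 0 0 0;0 0 124 0 0 0 1;0 0 124 0 0 0 1;0 0 124 0 0 0 1;0 0 124 0 0 0 1;0 0 124 0 0 0 1;0 0 124 0 0 0 1"

```text
time_s: 2.95
eef_pos: [0.4456, -0.064, 0.0781]
eef_rot: [0.0, 0.809, 0.588, 0.0]
wrist_force: [-2.7, 0.6, 5.3]
opening: 0.214
grasp_force: 58.3
```

```bash
cat >> h.py <<'E'
def arc(cx,cy,rad,h0,h1,n,spin,z=None):
    """rows (mm,rad, tool axes) for a circle of heading h0->h1; tool turned by spin*(h-h0) about up"""
    Rm,t,_=Rt();p0=np.array([cx+rad*np.cos(h0),cy+rad*np.sin(h0)])
    for h in np.linspace(h0,h1,n+1)[1:]:
        p=np.array([cx+rad*np.cos(h),cy+rad*np.sin(h)])-p0
        d=Rm.T@np.r_[p,0]*1000
        print(*d.round(0).astype(int),0,0,round(-spin*(h-h0),2),1,sep=" ",end=";\n")
E
python3 - <<'E'
from h import *
Rm,t,o=Rt();print(t,o["opening"],o["grasp_force"],o["wrist_force"])
c=np.array([.467,.0066]);d=t[:2]-c;print(d,np.linalg.norm(d),np.arctan2(d[1],d[0]))
E
```

```text
[ 0.44563398 -0.0640094   0.07806882] 0.21428732997268907 58.33410859107971 [-2.7152578   0.55390837  5.33216241]
[-0.02136602 -0.0706094 ] 0.07377123144164276 -1.8646317347698003
```

```bash
python3 - <<'E'
import h
from h import *
o=dict(eef_pos=np.array([.44506,-.06492,.20135]),eef_rot=np.array([0,.809,.5875,0]))
h.Rt=lambda:(R.from_quat(o["eef_rot"],scalar_first=True).as_matrix(),o["eef_pos"],o)
for z in(.058,.064):print(z,wbp(327,118,z),wbp(327,108,z))
print("follower block corners / hub-slot",wbp(303,57,.06),wbp(310,78,.06))
# base plate corner heading: right edge (400,166)->(360,48) z=.008, bottom edge (303,196)->(400,166)
a,b,c=[wbp(*p,.008)[:2] for p in((400,166),(360,48),(303,196))]
print(np.arctan2(*(a-c)[::-1]),np.arctan2(*(b-a)[::-1]))
E
```

```text
0.058 [0.46877015 0.01560089 0.058     ] [0.47115271 0.02291807 0.058     ]
0.064 [0.46880039 0.01548389 0.064     ] [0.47113292 0.0226474  0.064     ]
follower block corners / hub-slot [0.46638323 0.06616761 0.06      ] [0.46625515 0.04881093 0.06      ]
-0.0037822203869732327 1.5919962407448267
```

```bash
python3 - <<'E'
from h import *
arc(.469,.0125,.08,-1.867,-0.05,12,1)
E
```

```text
1 12 0 0 0 -0.15 1;
4 24 0 0 0 -0.3 1;
9 35 0 0 0 -0.45 1;
15 45 0 0 0 -0.61 1;
23 55 0 0 0 -0.76 1;
32 63 0 0 0 -0.91 1;
42 69 0 0 0 -1.06 1;
53 74 0 0 0 -1.21 1;
65 77 0 0 0 -1.36 1;
77 79 0 0 0 -1.51 1;
89 78 0 0 0 -1.67 1;
101 76 0 0 0 -1.82 1;
```

carry_out --deltas "1 12 0 0 0 -0.15 1;4 24 0 0 0 -0.30 1;9 35 0 0 0 -0.45 1;15 45 0 0 0 -0.61 1;23 55 0 0 0 -0.76 1;32 63 0 0 0 -0.91 1;32 63 0 0 0 -0.91 1"

```text
time_s: 3.82
eef_pos: [0.5148, -0.0508, 0.078]
eef_rot: [-0.001, 0.467, 0.884, 0.001]
wrist_force: [-5.3, 7.9, 11.1]
opening: 0.222
grasp_force: 59.0
```

```bash
python3 - <<'E'
from h import *
Rm,t,o=Rt();print(t,o["opening"],o["grasp_force"],o["wrist_force"],Rm[:,1])
arc(.469,.0125,.08,-1.867+.91,-0.05,6,1)
E
```

```text
[ 0.51478955 -0.0507884   0.0779938 ] 0.22156413207984402 59.04037356376648 [-5.3211714   7.94062767 11.13799139] [8.25876069e-01 5.63851678e-01 6.87767049e-05]
1 12 0 0 0 -0.15 1;
4 24 0 0 0 -0.3 1;
9 35 0 0 0 -0.45 1;
15 45 0 0 0 -0.6 1;
23 55 0 0 0 -0.76 1;
32 63 0 0 0 -0.91 1;
```

carry_out --deltas "1 12 0 0 0 -0.15 1;3 24 0 0 0 -0.30 1;8 35 0 0 0 -0.45 1;14 45 0 0 0 -0.60 1;22 54 0 0 0 -0.76 1;31 62 0 0 0 -0.91 1;31 62 0 0 0 -0.91 1;31 62 0 0 0 -0.91 0;31 62 0 0 0 -0.91 0;31 62 0 0 0 -0.91 0;31 62 -60 0 0 -0.91 0;31 62 -110 0 0 -0.91 0"

```text
time_s: 5.32
eef_pos: [0.549, 0.0073, 0.1885]
eef_rot: [-0.0, 0.033, 0.999, 0.0]
wrist_force: [1.7, -0.4, -0.8]
opening: 0.999
grasp_force: 0.0
```

```bash
python3 - <<'E'
from h import *
im=vision.camera("wrist");cv2.imwrite("pics/w2.png",im)
Rm,t,o=Rt();print(t,o["wrist_force"],Rm[:,1])
print(delta([.665,.132,.2],1.6))
E
```

```text
[0.55298166 0.00671266 0.19632271] [ 4.9017872  -0.34273777  4.74818828] [ 0.06478577  0.99789808 -0.00149331]
(array([-104.,  132.,   -3.]), array([-0.002,  0.011, -0.094]))
```

View pics/w2.png

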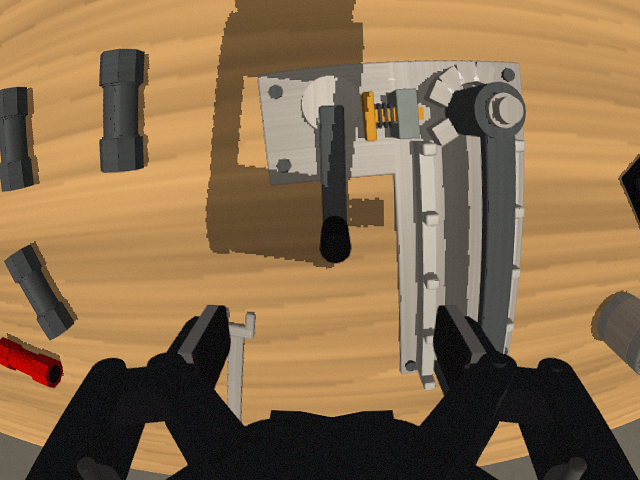

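The lever now points along the rack (post (335,240)), the cam disc has left the follower plate at (370,115), and the tongue is clear. Hub bolt at (503,110), near-rail teeth at (428,148), (431,218), (431,282), (428,382).

```bash
python3 - <<'E'
from h import *
T=[wbp(u,v,.044)[:2] for u,v in((428,148),(431,218),(431,282),(428,382))]
print(np.round(T,4));print("hub",wbp(503,110,.122)[:2],wbp(503,110,.135)[:2])
X=np.array([-.116,-.058,0,.116]);Y=np.full(4,-.04)
A=np.c_[X,Y];B=np.array(T);a=A-A.mean(0);b=B-B.mean(0)
th=np.arctan2((a[:,0]*b[:,1]-a[:,1]*b[:,0]).sum(),(a*b).sum());c,s=np.cos(th),np.sin(th)
o=B.mean(0)-np.array([[c,-s],[s,c]])@A.mean(0);print("th",th,"origin",o,"hub",o+np.array([c,s])*-.145)
print("cam grip",wbp(335,222,.064)[:2],sensors.get_obs()["eef_pos"])
print(wproj([*o,.044]))
E
```

```text
[[0.4996 0.088 ]
 [0.5581 0.0903]
 [0.6172 0.0919]
 [0.7338 0.0961]]
hub [0.46955341 0.11751314] [0.46986438 0.11121251]
th 0.03389448938629289 origin [0.61532121 0.13203123] hub [0.47040449 0.12711747]
cam grip [0.55128887 0.00996681] [0.55298166 0.00671266 0.19632271]
[472.95971093 276.56063169]
```

carry_out --deltas "-50 60 0 0 0 -0.04 0;-100 120 0 0 0 -0.08 0;-106 132 0 0 0 -0.09 0;-106 132 0 0 0 -0.09 0;-106 132 0 0 0 -0.09 0"

```text
time_s: 6.0
eef_pos: [0.6628, 0.1321, 0.1864]
eef_rot: [-0.001, -0.013, 1.0, -0.0]
wrist_force: [-0.1, -0.4, 0.1]
opening: 1.003
grasp_force: 0.0
```

```bash
python3 - <<'E'
from h import *
im=vision.camera("wrist");cv2.imwrite("pics/w3.png",im)
Rm,t,o=Rt();print(t,o["wrist_force"],Rm[:,1]);print(wproj([.6655,.1335,.14]),wproj([.467,.127,.122]))
E
```

```text
[0.66278197 0.13164054 0.18676509] [-0.67928243 -0.52255858  0.745388  ] [-2.45267349e-02  9.99699125e-01 -3.14136069e-04]
[333.57683749 272.92320623] [330.97849486 -68.79982798]
```

View pics/w3.png

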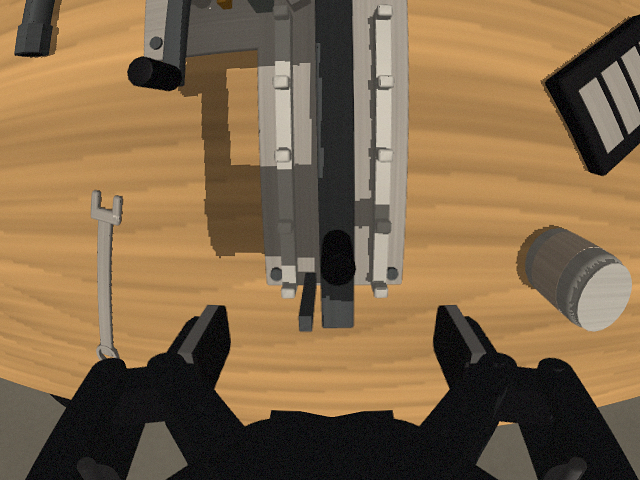

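The bar post is at (338,262) and the stop post at (307,300). Teeth run along both rails, right (384,80), (384,153), (383,227), (380,290) and left (282,80), (282,155), (286,228), (290,290).

```bash
python3 - <<'E'
from h import *
px=[(383,12),(384,80),(384,153),(383,227),(380,290),(282,14),(282,80),(282,155),(286,228),(290,290)]
X=np.array([-.116,-.058,0,.058,.116]*2);Y=np.r_[np.full(5,.04),np.full(5,-.04)]
B=np.array([wbp(*p,.044)[:2] for p in px]);A=np.c_[X,Y];a=A-A.mean(0);b=B-B.mean(0)
th=np.arctan2((a[:,0]*b[:,1]-a[:,1]*b[:,0]).sum(),(a*b).sum());c,s=np.cos(th),np.sin(th);M=np.array([[c,-s],[s,c]])
o=B.mean(0)-M@A.mean(0);print("th",th,"o",o,"hub",o-M@[.145,0]);print(((B-o)@M-A)*1000)
print("post top",wbp(337,272,.14)[:2], "post base", wbp(337,240,.09)[:2])
E
```

```text
th 0.0356724190785747 o [0.60857921 0.13246096] hub [0.46367146 0.12728956]
[[ 3.12778592 -1.40564762]
 [ 0.25657076 -1.50465228]
 [-1.1612365  -1.39717164]
 [-0.02426799 -0.989432  ]
 [-2.36129925 -1.53682719]
 [ 4.08335622  1.88569848]
 [-0.46010618  1.58908235]
 [-0.35498078  0.30455246]
 [ 0.05828705  1.22524159]
 [-3.16410926  1.82915584]]
post top [0.6648999  0.13537032] post base [0.66234783 0.1359169 ]
```

carry_out --deltas "-2 3 0 0 0 0 0;-2 3 50 0 0 0 0;-2 3 84 0 0 0 0;-2 3 84 0 0 0 0;-2 3 84 0 0 0 1;-2 3 84 0 0 0 1;-2 3 84 0 0 0 1;-2 3 84 0 0 0 1;-2 3 84 0 0 0 1;-2 3 84 0 0 0 1"

```text
time_s: 7.3
eef_pos: [0.6659, 0.1355, 0.1046]
eef_rot: [0.001, -0.013, 1.0, -0.0]
wrist_force: [-1.5, 0.3, 6.8]
opening: 0.217
grasp_force: 58.4
```

```bash
python3 - <<'E'
from h import *
Rm,t,o=Rt();print(t,o["q"],o["opening"],o["grasp_force"],o["wrist_force"])
d=t[:2]-[.4645,.1273];print(np.linalg.norm(d),np.arctan2(d[1],d[0]))
arc(.4645,.1273,.2,.036,1.62,12,1)
E
```

```text
[0.66589732 0.13551915 0.10460204] [ 2.65575986e-02  5.29543365e-01  1.41642271e+00 -3.77361690e-05
  1.19398114e+00 -1.56945892e+00] 0.21709483253166303 58.39929699897766 [-1.47280711  0.26288974  6.81948579]
0.2015649651407327 0.04078800610073882
2 26 0 0 0 -0.13 1;
7 52 0 0 0 -0.26 1;
16 77 0 0 0 -0.4 1;
28 100 0 0 0 -0.53 1;
43 122 0 0 0 -0.66 1;
61 142 0 0 0 -0.79 1;
81 159 0 0 0 -0.92 1;
103 173 0 0 0 -1.06 1;
127 184 0 0 0 -1.19 1;
152 192 0 0 0 -1.32 1;
178 197 0 0 0 -1.45 1;
205 198 0 0 0 -1.58 1;
```

carry_out --deltas "2 26 0 0 0 -0.13 1;7 52 0 0 0 -0.26 1;16 77 0 0 0 -0.40 1;28 100 0 0 0 -0.53 1;43 122 0 0 0 -0.66 1;61 142 0 0 0 -0.79 1;81 159 0 0 0 -0.92 1;103 173 0 0 0 -1.06 1;127 184 0 0 0 -1.19 1;152 192 0 0 0 -1.32 1;178 197 0 0 0 -1.45 1;205 198 0 0 0 -1.58 1"

```text
time_s: 8.8
eef_pos: [0.4552, 0.3304, 0.1046]
eef_rot: [-0.002, 0.721, -0.693, -0.001]
wrist_force: [-0.2, 3.8, 6.7]
opening: 0.221
grasp_force: 58.8
```

carry_out --deltas "0 0 0 0 0 0 1;0 0 0 0 0 0 0;0 0 0 0 0 0 0;0 0 0 0 0 0 0;0 0 -60 0 0 0 0;0 0 -110 0 0 0 0;0 0 -110 0 0 0 0;0 0 -110 0 0 0 0"

```text
time_s: 9.8
eef_pos: [0.4552, 0.3279, 0.2127]
eef_rot: [0.0, 0.719, -0.695, -0.0]
wrist_force: [-0.4, -0.4, 0.2]
opening: 0.998
grasp_force: 0.0
```

```bash
cat > loc.py <<'E'
from h import *
def unions():
    im=vision.camera("top");g=cv2.cvtColor(im,cv2.COLOR_BGR2HSV)
    dark=((im.max(2)<95)&(g[...,1]<110)).astype(np.uint8);dark[:, :345]=0;dark[:160]=0;dark[340:]=0;dark[:,520:]=0
    n,l,s,c=cv2.connectedComponentsWithStats(dark)
    for i in range(1,n):
        if s[i,4]>80:
            pts=np.argwhere(l==i)[:,::-1]
            w=np.array([bp("top",*p,0.025)[:2] for p in pts]);m=w.mean(0);ev,V=np.linalg.eigh(np.cov((w-m).T));ax=V[:,1]
            print("union",s[i],m.round(4),"axis",(np.arctan2(ax[1],ax[0])%np.pi).round(3),(4*np.sqrt(ev)).round(3))
    return im
E
python3 - <<'E'
from loc import *
im=unions();cv2.imwrite("pics/t2.png",cv2.resize(im[150:350,120:500],None,fx=2.1,fy=2.1))
Rm,t,o=Rt();print(t,o["q"],o["wrist_force"])
E
```

```text
union [419 218  26  38 479] [ 0.6136 -0.3483] axis 0.344 [0.045 0.133]
union [368 278  17  39 473] [ 0.4339 -0.1785] axis 3.027 [0.043 0.132]
union [422 279  15  38 480] [ 0.4328 -0.334 ] axis 3.063 [0.043 0.133]
[0.45459337 0.32768263 0.21173536] [ 4.12810996e-01  1.68342653e-01  1.66219479e+00 -6.54392514e-05
  1.31367377e+00 -2.76287124e+00] [-0.37944749  0.0129037  -0.99677179]
```

View pics/t2.png

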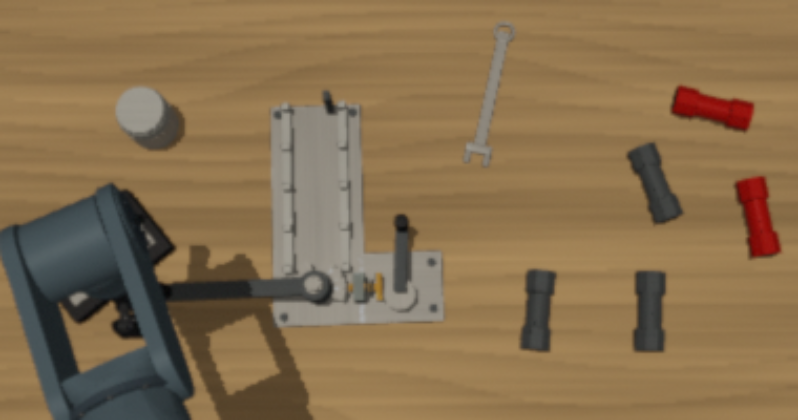

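```bash
python3 - <<'E'
from h import *
print(delta([.434,-.1785,.2],3.027-np.pi/2))
E
```

```text
(array([505.,  38.,  12.]), array([ 3.000e-03,  1.000e-03, -1.422e+00]))
```

carry_out --deltas "505 38 12 0 0 1.72 0;505 38 12 0 0 1.72 0;505 38 12 0 0 1.72 0;505 38 12 0 0 1.72 0;505 38 12 0 0 1.72 0;505 38 12 0 0 1.72 0;505 38 12 0 0 1.72 0;505 38 12 0 0 1.72 0;505 38 12 0 0 1.72 0;505 38 12 0 0 1.72 0;505 38 12 0 0 1.72 0;505 38 12 0 0 1.72 0"

```text
time_s: 11.35
eef_pos: [0.4347, -0.1767, 0.201]
eef_rot: [-0.0, 0.055, 0.998, 0.0]
wrist_force: [0.1, -0.2, -0.1]
opening: 0.997
grasp_force: 0.0
```

```bash
cat >> loc.py <<'E'
def wunion(x,y,name=None):
    im=vision.camera("wrist");g=cv2.cvtColor(im,cv2.COLOR_BGR2HSV)
    if name:cv2.imwrite(name,im)
    d=((im.max(2)<100)&(g[...,1]<110)).astype(np.uint8)
    n,l,s,c=cv2.connectedComponentsWithStats(d);u,v=wproj([x,y,.025]).astype(int);i=l[v,u];print("px",u,v,"blob",s[i])
    w=np.array([wbp(a,b,.025)[:2] for b,a in np.argwhere(l==i)[::4]])
    r=cv2.minAreaRect((w*1000).astype(np.float32));print("rect",r);m=w.mean(0);ev,V=np.linalg.eigh(np.cov((w-m).T));ax=V[:,1]
    print("wrist union",m.round(4),"axis",(np.arctan2(ax[1],ax[0])%np.pi).round(3),(4*np.sqrt(ev)).round(3));return m,np.arctan2(ax[1],ax[0])
E
python3 - <<'E'
from loc import *
Rm,t,o=Rt();print(t,o["q"],Rm[:,1])
m,a=wunion(.434,-.1785,"pics/w4.png");print(delta([*m,.006],a+np.pi/2))
E
```

```text
[ 0.43474257 -0.17667435  0.20096572] [-6.39829418e-01 -2.94509077e-02  1.89557263e+00  1.27968168e-04
  1.27610816e+00 -2.09960898e+00] [1.10825937e-01 9.93839740e-01 4.27192361e-04]
px 328 212 blob [ 305  149   48  129 5322]
rect ((437.1856384277344, -179.4532470703125), (40.103885650634766, 117.55904388427734), 83.22341918945312)
wrist union [ 0.4342 -0.179 ] axis 3.028 [0.044 0.136]
(array([  0.,  -2., 195.]), array([ 0.   , -0.   ,  0.002]))
```

View pics/w4.png

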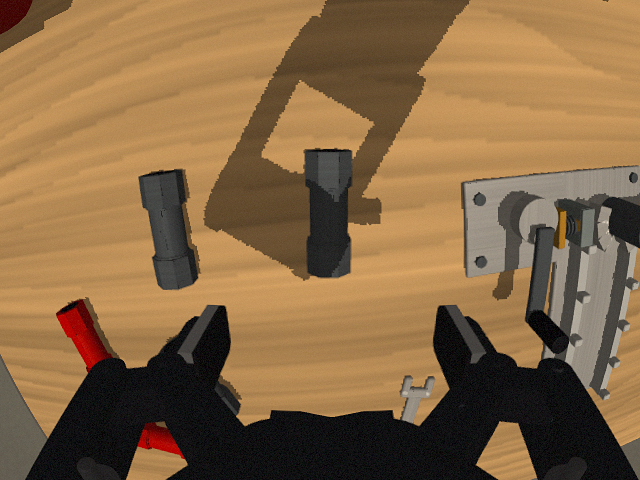

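Union at (328,213), and the wrist and top cameras agree. Descend, grip, lift.

carry_out --deltas "1 -2 60 0 0 0 0;1 -2 120 0 0 0 0;1 -2 170 0 0 0 0;1 -2 194 0 0 0 0;1 -2 194 0 0 0 0;1 -2 194 0 0 0 1;1 -2 194 0 0 0 1;1 -2 194 0 0 0 1;1 -2 194 0 0 0 1;1 -2 194 0 0 0 1;1 -2 140 0 0 0 1;1 -2 60 0 0 0 1"

```text
time_s: 12.9
eef_pos: [0.432, -0.1786, 0.1238]
eef_rot: [-0.002, 0.057, 0.998, 0.001]
wrist_force: [1.9, -1.4, -3.7]
opening: 0.371
grasp_force: 61.6
```

```bash
python3 - <<'E'
from h import *
Rm,t,o=Rt();print(t,o["opening"],o["grasp_force"],o["wrist_force"],o["q"])
print(delta([.6964,.1356,.145],.0355))
E
```

```text
[ 0.43203104 -0.17862606  0.12383956] 0.37065937103981506 61.62033677101135 [ 1.89099724 -1.43592639 -3.7321627 ] [-6.46776046e-01  7.44385614e-02  1.96257869e+00  1.59954232e-07
  1.10873816e+00 -2.10270751e+00]
(array([-227.,  343.,  -21.]), array([-1.00e-03, -4.00e-03,  1.42e+00]))
```

carry_out --deltas "0 0 -55 0 0 0 1;-60 85 -60 0 0 0.2 1;-120 170 -60 0 0 0.5 1;-180 260 -60 0 0 0.8 1;-227 343 -60 0 0 1.42 1;-227 343 -60 0 0 1.42 1;-227 343 -60 0 0 1.42 1;-227 343 -60 0 0 1.42 1;-227 343 -60 0 0 1.42 1;-227 343 -60 0 0 1.42 1;-227 343 -60 0 0 1.42 1;-227 343 -60 0 0 1.42 1"

```text
time_s: 14.4
eef_pos: [0.6981, 0.1342, 0.1842]
eef_rot: [0.0, 0.694, 0.72, 0.0]
wrist_force: [1.0, 1.1, -3.4]
opening: 0.376
grasp_force: 62.1
```

```bash
python3 - <<'E'
from h import *
Rm,t,o=Rt();print(t,o["opening"],o["grasp_force"],o["wrist_force"],o["q"])
print(delta([.6964,.1356,.038],.0355))
im=vision.camera("wrist");cv2.imwrite("pics/w5.png",im)
E
```

```text
[0.69807326 0.13420547 0.18417339] 0.37557497534449974 62.127041816711426 [ 0.96559149  1.1055497  -3.40930992] [ 2.34569977e-02  5.15178755e-01  1.26721693e+00 -1.49164071e-05
  1.35899516e+00 -1.33929822e-02]
(array([  1.,  -2., 146.]), array([0.   , 0.   , 0.001]))
```

View pics/w5.png

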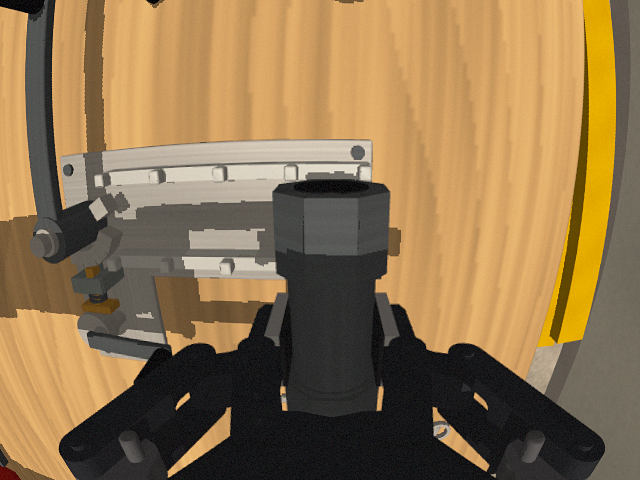

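The held union is square to the fingers. Far-rail teeth at (157,176), (220,173), (292,172), (364,173) will check the rack pose.

```bash
cat >> h.py <<'E'
def rk(x,y,z=0,o=(.6095,.1325),th=.0355):
    return np.array([o[0]+x*np.cos(th)-y*np.sin(th),o[1]+x*np.sin(th)+y*np.cos(th),z])
E
python3 - <<'E'
from h import *
for X,p in zip((-.058,0,.058,.116),((157,176),(220,173),(292,172),(364,173))):
    print(wproj(rk(X,.04,.044)).round(0),p,(wbp(*p,.044)-rk(X,.04,.044))[:2].round(4))
E
```

```text
[153. 178.] (157, 176) [0.0044 0.0016]
[217. 175.] (220, 173) [0.0023 0.0016]
[290. 173.] (292, 172) [0.0017 0.001 ]
[366. 173.] (364, 173) [-0.0012  0.0001]
```

carry_out --deltas "1 -2 60 0 0 0 1;1 -2 110 0 0 0 1;1 -2 135 0 0 0 1;1 -2 147 0 0 0 1;1 -2 147 0 0 0 1;1 -2 147 0 0 0 0.5;1 -2 147 0 0 0 0.5;1 -2 147 0 0 0 0.5;1 -2 100 0 0 0 0.5;1 -2 40 0 0 0 0.5;1 -2 -10 0 0 0 0;1 -2 -10 0 0 0 0"

```text
time_s: 15.95
eef_pos: [0.6998, 0.1362, 0.201]
eef_rot: [0.004, 0.694, 0.72, 0.004]
wrist_force: [0.1, -0.3, -0.4]
opening: 0.897
grasp_force: 0.0
```

```bash
python3 - <<'E'
from loc import *
Rm,t,o=Rt();print(t,o["opening"],o["wrist_force"],o["q"])
im=unions();cv2.imwrite("pics/t3.png",cv2.resize(im[150:350,120:500],None,fx=2.1,fy=2.1))
cv2.imwrite("pics/w6.png",vision.camera("wrist"))
E
```

```text
[0.69976771 0.13623028 0.20095195] 0.8967422964671269 [ 0.08531933 -0.28938433 -0.38981968] [ 2.62622931e-02  4.98138067e-01  1.25732142e+00  2.53061605e-05
  1.37458573e+00 -9.97939726e-03]
union [419 218  26  38 478] [ 0.6137 -0.3481] axis 0.346 [0.045 0.134]
union [422 279  15  38 477] [ 0.4325 -0.3339] axis 3.066 [0.043 0.132]
```

View pics/w6.png

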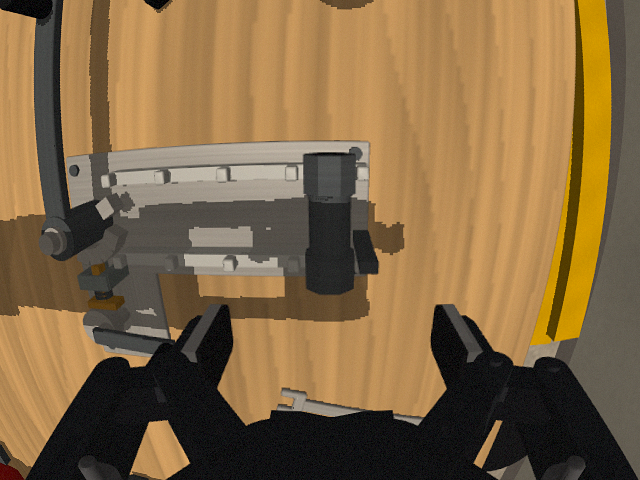

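Union 1 sits square in notch 4, centred at about (329,222). Next: the union at (0.4325,-0.334).

```bash
python3 - <<'E'
from h import *
print(wproj(rk(.087,.055,.05)),wproj(rk(.087,-.055,.05)),wproj(rk(.087,0,.05)))
print(delta([.4325,-.334,.2],3.065-np.pi/2))
E
```

```text
[329.44502079 155.50173303] [329.45124227 286.82804066] [329.42802515 224.32642729]
(array([-460., -281.,   -6.]), array([ 1.000e-03,  1.000e-03, -1.458e+00]))
```

carry_out --deltas "-460 -281 -6 0 0 -1.46 0;-460 -281 -6 0 0 -1.46 0;-460 -281 -6 0 0 -1.46 0;-460 -281 -6 0 0 -1.46 0;-460 -281 -6 0 0 -1.46 0;-460 -281 -6 0 0 -1.46 0;-460 -281 -6 0 0 -1.46 0;-460 -281 -6 0 0 -1.46 0;-460 -281 -6 0 0 -1.46 0;-460 -281 -6 0 0 -1.46 0;-460 -281 -6 0 0 -1.46 0;-460 -281 -6 0 0 -1.46 0"

```text
time_s: 17.55
eef_pos: [0.4324, -0.3322, 0.1989]
eef_rot: [-0.0, 0.037, 0.999, 0.001]
wrist_force: [0.2, 0.6, 0.5]
opening: 0.997
grasp_force: 0.0
```

```bash
python3 - <<'E'
from loc import *
Rm,t,o=Rt();print(t,o["q"])
m,a=wunion(.4325,-.334);print(delta([*m,.007],a+np.pi/2))
E
```

```text
[ 0.4324418  -0.33216678  0.19893811] [-8.72978751e-01  1.47412940e-01  1.71329288e+00  4.06168938e-04
  1.28265923e+00 -2.37051731e+00]
px 328 213 blob [ 303  149   47  130 5375]
rect ((434.5555725097656, -335.97900390625), (39.868228912353516, 116.81036376953125), 86.57598876953125)
wrist union [ 0.4322 -0.3353] axis 3.082 [0.043 0.136]
(array([  0.,  -3., 192.]), array([ 0.001, -0.001, -0.013]))
```

carry_out --deltas "1 -2 60 0 0 -0.01 0;1 -2 120 0 0 -0.01 0;1 -2 170 0 0 -0.01 0;1 -2 192 0 0 -0.01 0;1 -2 192 0 0 -0.01 0;1 -2 192 0 0 -0.01 1;1 -2 192 0 0 -0.01 1;1 -2 192 0 0 -0.01 1;1 -2 192 0 0 -0.01 1;1 -2 192 0 0 -0.01 1;1 -2 130 0 0 -0.01 1;1 -2 70 0 0 -0.01 1"

```text
time_s: 19.1
eef_pos: [0.43, -0.3348, 0.1302]
eef_rot: [-0.001, 0.033, 0.999, 0.001]
wrist_force: [1.3, -0.6, -3.4]
opening: 0.375
grasp_force: 61.7
```

carry_out --deltas "0 0 -55 0 0 0 1;0 0 -75 0 0 0 1;0 0 -75 0 0 0 1"

```text
time_s: 19.48
eef_pos: [0.4314, -0.3364, 0.2067]
eef_rot: [0.001, 0.032, 0.999, -0.001]
wrist_force: [0.4, 0.6, -5.1]
opening: 0.375
grasp_force: 62.0
```

```bash
python3 - <<'E'
from h import *
Rm,t,o=Rt();print(t,o["opening"],o["grasp_force"],o["wrist_force"],o["q"])
print(delta(rk(.029,0,.19),.0355))
E
```

```text
[ 0.43139688 -0.33644392  0.20669121] 0.37528378371854737 61.97670936584473 [ 0.35629339  0.58697634 -5.12633498] [-8.79372187e-01  1.39470677e-01  1.70581297e+00 -2.17376231e-05
  1.29233558e+00 -2.38528333e+00]
(array([-176.,  482.,   16.]), array([-0.   ,  0.004,  1.47 ]))
```

carry_out --deltas "-176 482 16 0 0 1.47 1;-176 482 16 0 0 1.47 1;-176 482 16 0 0 1.47 1;-176 482 16 0 0 1.47 1;-176 482 16 0 0 1.47 1;-176 482 16 0 0 1.47 1;-176 482 16 0 0 1.47 1;-176 482 16 0 0 1.47 1;-176 482 16 0 0 1.47 1;-176 482 16 0 0 1.47 1;-176 482 16 0 0 1.47 1;-176 482 16 0 0 1.47 1"

```text
time_s: 20.98
eef_pos: [0.637, 0.1326, 0.1877]
eef_rot: [-0.001, 0.695, 0.719, -0.001]
wrist_force: [-0.5, 0.2, -3.8]
opening: 0.379
grasp_force: 62.0
```

```bash
python3 - <<'E'
from h import *
Rm,t,o=Rt();print(t,o["opening"],o["grasp_force"],o["wrist_force"],o["q"])
print(delta(rk(.029,0,.038),.0355))
E
```

```text
[0.63698259 0.13259037 0.18773799] 0.37869895175850155 62.004815340042114 [-0.48002474  0.16097486 -3.84526155] [ 2.33175138e-02  3.84568590e-01  1.44215409e+00 -3.14829704e-04
  1.31672849e+00 -1.14180806e-02]
(array([  1.,   2., 150.]), array([-0.002,  0.   , -0.001]))
```

carry_out --deltas "1 1 60 0 0 0 1;1 1 110 0 0 0 1;1 1 138 0 0 0 1;1 1 150 0 0 0 1;1 1 150 0 0 0 1;1 1 150 0 0 0 0.5;1 1 150 0 0 0 0.5;1 1 150 0 0 0 0.5;1 1 100 0 0 0 0.5;1 1 40 0 0 0 0.5;1 1 -10 0 0 0 0;1 1 -10 0 0 0 0"

```text
time_s: 22.48
eef_pos: [0.6421, 0.1352, 0.2053]
eef_rot: [0.004, 0.694, 0.72, 0.004]
wrist_force: [-0.2, -0.0, -0.1]
opening: 0.901
grasp_force: 0.0
```

```bash
python3 - <<'E'
from loc import *
cv2.imwrite("pics/w7.png",vision.camera("wrist"))
Rm,t,o=Rt();print(t,o["opening"],o["wrist_force"])
for X in(.029,.087):print(wproj(rk(X,.055,.05)),wproj(rk(X,-.055,.05)))
unions();print(delta([.6136,-.348,.2],.345+np.pi/2))
E
```

```text
[0.64025416 0.13506651 0.20189539] 0.9771101121021443 [-0.8729306   0.53647045 -0.29150756]
[326.53579032 155.99830493] [326.79330756 284.31734153]
[399.30840165 156.99303694] [392.88669027 283.84051863]
union [419 218  26  38 479] [ 0.6137 -0.3482] axis 0.345 [0.045 0.134]
(array([-482.,  -43.,   -1.]), array([ 1.000e-03, -1.000e-03,  1.262e+00]))
```

View pics/w7.png

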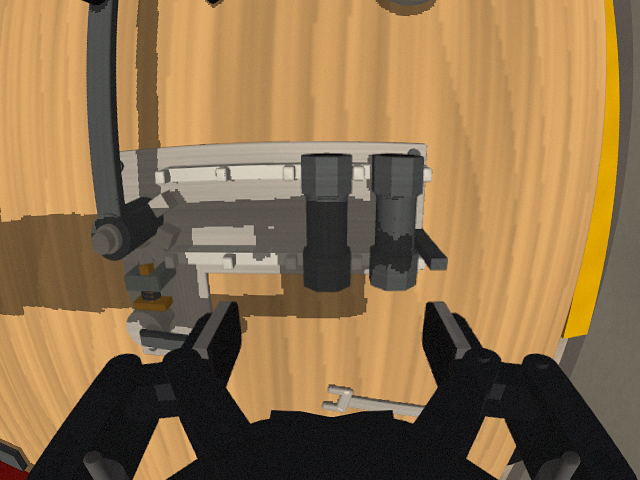

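Unions sit square in notches 3 and 4 ((327,222) and (396,221)). On to the third.

carry_out --deltas "-482 -43 -1 0 0 1.26 0;-482 -43 -1 0 0 1.26 0;-482 -43 -1 0 0 1.26 0;-482 -43 -1 0 0 1.26 0;-482 -43 -1 0 0 1.26 0;-482 -43 -1 0 0 1.26 0;-482 -43 -1 0 0 1.26 0;-482 -43 -1 0 0 1.26 0;-482 -43 -1 0 0 1.26 0;-482 -43 -1 0 0 1.26 0;-482 -43 -1 0 0 1.26 0"

```text
time_s: 23.95
eef_pos: [0.6131, -0.3465, 0.1989]
eef_rot: [-0.001, 0.985, 0.173, -0.0]
wrist_force: [0.6, 0.4, 0.9]
opening: 1.002
grasp_force: 0.0
```

```bash
python3 - <<'E'
from loc import *
Rm,t,o=Rt();print(t,o["q"])
m,a=wunion(.6137,-.348);print(delta([*m,.007],a+np.pi/2))
unions()
E
```

```text
[ 0.61309835 -0.34648963  0.19886363] [-6.82586585e-01  4.89943953e-01  1.27321993e+00  2.78886346e-04
  1.38022848e+00  5.39625911e-01]
px 333 215 blob [ 313  151   47  129 5341]
rect ((612.8796997070312, -350.8169250488281), (117.23363494873047, 39.54990005493164), 19.858766555786133)
wrist union [ 0.615  -0.3493] axis 0.338 [0.043 0.137]
(array([  1.,   3., 192.]), array([-0.001,  0.   ,  0.011]))Traceback (most recent call last):
  File "<stdin>", line 4, in <module>
  File "loc.py", line 9, in unions
    w=np.array([bp("top",*p,0.025)[:2] for p in pts]);m=w.mean(0);ev,V=np.linalg.eigh(np.cov((w-m).T));ax=V[:,1]
                ~~^^^^^^^^^^^^^^^^
  File "h.py", line 5, in bp
    m=vision.camera_model(n);K=np.array(m["K"]);E=np.array(m["extrinsics"])
ValueError: time passes only in moves, steps and waits
```

carry_out --deltas "0 2 60 0 0 0 0;0 2 120 0 0 0 0;0 2 170 0 0 0 0;0 2 192 0 0 0 0;0 2 192 0 0 0 0;0 2 192 0 0 0 1;0 2 192 0 0 0 1;0 2 192 0 0 0 1;0 2 192 0 0 0 1;0 2 192 0 0 0 1;0 2 130 0 0 0 1;0 2 70 0 0 0 1"

```text
time_s: 25.55
eef_pos: [0.6126, -0.3494, 0.1296]
eef_rot: [-0.001, 0.985, 0.172, -0.001]
wrist_force: [0.8, -0.8, -3.0]
opening: 0.374
grasp_force: 61.5
```

carry_out --deltas "0 0 -55 0 0 0 1;0 0 -75 0 0 0 1;0 0 -75 0 0 0 1"

```text
time_s: 25.92
eef_pos: [0.6139, -0.3504, 0.2052]
eef_rot: [0.001, 0.985, 0.173, 0.001]
wrist_force: [-0.5, 0.8, -5.4]
opening: 0.377
grasp_force: 61.9
```

```bash
python3 - <<'E'
from h import *
Rm,t,o=Rt();print(t,o["opening"],o["grasp_force"],o["wrist_force"],o["q"])
print(delta(rk(-.029,0,.19),.0355))
E
```

```text
[ 0.61394847 -0.3504054   0.20523338] 0.37723974869794136 61.87764644622803 [-0.48965346  0.83610538 -5.40838055] [-6.86044199e-01  4.88488972e-01  1.26228104e+00 -1.30546709e-05
  1.38927415e+00  5.37951877e-01]
(array([ 132., -465.,   15.]), array([ 0.002,  0.   , -1.259]))
```

carry_out --deltas "132 -465 15 0 0 -1.26 1;132 -465 15 0 0 -1.26 1;132 -465 15 0 0 -1.26 1;132 -465 15 0 0 -1.26 1;132 -465 15 0 0 -1.26 1;132 -465 15 0 0 -1.26 1;132 -465 15 0 0 -1.26 1;132 -465 15 0 0 -1.26 1;132 -465 15 0 0 -1.26 1;132 -465 15 0 0 -1.26 1;132 -465 15 0 0 -1.26 1"

```text
time_s: 27.3
eef_pos: [0.5793, 0.1307, 0.1883]
eef_rot: [-0.001, 0.695, 0.719, -0.001]
wrist_force: [-0.3, -0.7, -4.2]
opening: 0.372
grasp_force: 61.9
```

```bash
python3 - <<'E'
from h import *
Rm,t,o=Rt();print(t,o["opening"],o["grasp_force"],o["wrist_force"],o["q"])
print(delta(rk(-.029,0,.038),.0355))
E
```

```text
[0.579329   0.13072355 0.18831984] 0.3723075900996878 61.93193793296814 [-0.28601461 -0.66974526 -4.17340761] [ 2.24054881e-02  2.64031350e-01  1.59707077e+00 -2.88849086e-04
  1.28282409e+00 -1.18880486e-02]
(array([  1.,   2., 150.]), array([-0.002,  0.   , -0.001]))
```

carry_out --deltas "1 1 60 0 0 0 1;1 1 110 0 0 0 1;1 1 138 0 0 0 1;1 1 150 0 0 0 1;1 1 150 0 0 0 1;1 1 150 0 0 0 0.5;1 1 150 0 0 0 0.5;1 1 150 0 0 0 0.5;1 1 100 0 0 0 0.5;1 1 40 0 0 0 0.5;1 1 -10 0 0 0 0;1 1 -10 0 0 0 0"

```text
time_s: 28.8
eef_pos: [0.5842, 0.1332, 0.2058]
eef_rot: [0.004, 0.694, 0.72, 0.004]
wrist_force: [-0.9, 0.3, -0.5]
opening: 0.9
grasp_force: 0.0
```

```bash
python3 - <<'E'
from h import *
w=vision.camera("wrist");Rm,t,o=Rt();print(t,o["opening"],o["wrist_force"],o["q"])
for X in(-.029,.029,.087):print(wproj(rk(X,.055,.05)),wproj(rk(X,-.055,.05)))
print(delta([.4551,.3285,.19],-.0355),wproj([.4551,.3285,.14]))
cv2.imwrite("pics/w8.png",w)
E
```

```text
[0.582337   0.13312391 0.20258346] 0.9751640846386838 [ 0.10885555  0.63603812 -0.63919958] [ 2.62413512e-02  2.52011250e-01  1.58170278e+00 -4.82281555e-06
  1.30234363e+00 -9.85540468e-03]
[326.50700022 156.06939205] [326.78547041 284.10883133]
[399.1154347  157.04824022] [392.74583552 283.63268073]
[466.79419438 159.88833838] [454.94127696 282.32202449]
(array([ 200., -120.,   12.]), array([ 0.006, -0.   ,  0.072])) [134.40100537 -48.66494432]
```

View pics/w8.png

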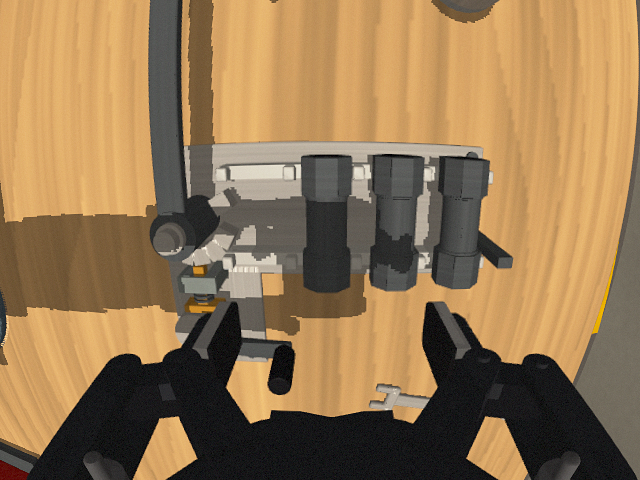

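All three unions are seated in notches 2-4 ((327,222), (396,221), (461,221)), the bar is out, and the cam post is at (282,370). Back to the bar grip.

carry_out --deltas "60 -36 0 0 0 0 0;120 -72 0 0 0 0 0;180 -108 0 0 0 0 0;200 -120 0 0 0 0 0;200 -120 0 0 0 0 0;200 -120 0 0 0 0 0;200 -120 0 0 0 0 0"

```text
time_s: 29.72
eef_pos: [0.4542, 0.3274, 0.1991]
eef_rot: [-0.0, 0.695, 0.719, -0.001]
wrist_force: [-0.7, -0.4, -0.2]
opening: 1.001
grasp_force: 0.0
```

```bash
python3 - <<'E'
from h import *
w=vision.camera("wrist");Rm,t,o=Rt();print(t,o["q"],Rm[:,1])
print(delta([.4552,.3288,.104],.0355),wproj([.4552,.3288,.14]))
u,v=wproj([.4552,.3288,.12]).astype(int);m=(w[v-60:v+60,u-60:u+60].max(2)<25);y,x=np.nonzero(m);print("dark centroid",u-60+x.mean(),v-60+y.mean(),m.sum(),(u,v))
cv2.imwrite("pics/w9.png",w)
E
```

```text
[0.45433775 0.32739771 0.19933735] [ 4.12618424e-01  1.78627729e-01  1.67649533e+00 -2.39022151e-04
  1.28716583e+00  3.78588264e-01] [ 9.99418596e-01  3.40903851e-02 -5.62149980e-04]
(array([ 1.,  1., 95.]), array([-0.001,  0.   , -0.001])) [330.97818195 260.32798516]
dark centroid 331.620178041543 250.48219584569733 1348 (np.int64(331), np.int64(248))
```

View pics/w9.png

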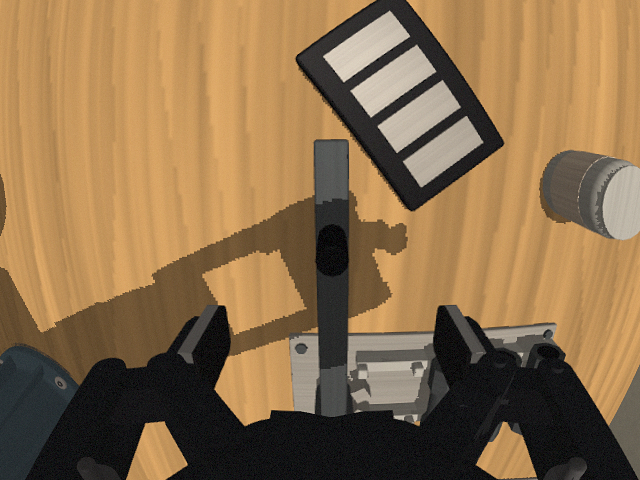

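The post is centred at (331,250), where expected. Pinch it.

carry_out --deltas "1 1 60 0 0 0 0;1 1 95 0 0 0 0;1 1 95 0 0 0 0;1 1 95 0 0 0 1;1 1 95 0 0 0 1;1 1 95 0 0 0 1;1 1 95 0 0 0 1;1 1 95 0 0 0 1;1 1 95 0 0 0 1"

```text
time_s: 30.9
eef_pos: [0.4553, 0.3299, 0.106]
eef_rot: [0.0, 0.694, 0.72, 0.001]
wrist_force: [-1.1, -0.6, 5.6]
opening: 0.211
grasp_force: 58.4
```

```bash
python3 - <<'E'
from h import *
Rm,t,o=Rt();print(t,o["opening"],o["grasp_force"],o["wrist_force"])
d=t[:2]-[.4645,.1273];h0=np.arctan2(d[1],d[0]);print(np.linalg.norm(d),h0)
arc(.4645,.1273,.2005,h0,.03,11,1)
E
```

```text
[0.45530526 0.329935   0.1060024 ] 0.21074653185958925 58.36414396762848 [-1.09062502 -0.55628824  5.5524109 ]
0.20284350674186882 1.6161410863617107
-2 29 0 0 0 0.14 1;
-8 57 0 0 0 0.29 1;
-18 84 0 0 0 0.43 1;
-31 110 0 0 0 0.58 1;
-49 133 0 0 0 0.72 1;
-69 153 0 0 0 0.87 1;
-92 171 0 0 0 1.01 1;
-118 184 0 0 0 1.15 1;
-145 194 0 0 0 1.3 1;
-173 200 0 0 0 1.44 1;
-202 202 0 0 0 1.59 1;
```

carry_out --deltas "-2 29 0 0 0 0.14 1;-8 57 0 0 0 0.29 1;-18 84 0 0 0 0.43 1;-31 110 0 0 0 0.58 1;-49 133 0 0 0 0.72 1;-69 153 0 0 0 0.87 1;-92 171 0 0 0 1.01 1;-118 184 0 0 0 1.15 1;-145 194 0 0 0 1.30 1;-173 200 0 0 0 1.44 1;-202 202 0 0 0 1.59 1;-202 202 0 0 0 1.59 1"

```text
time_s: 32.4
eef_pos: [0.6652, 0.1344, 0.1061]
eef_rot: [-0.001, 1.0, 0.007, 0.001]
wrist_force: [2.4, -0.0, 4.1]
opening: 0.214
grasp_force: 60.7
```

```bash
python3 - <<'E'
from h import *
Rm,t,o=Rt();print(t,o["opening"],o["grasp_force"],o["wrist_force"],Rm[:,1])
d=t[:2]-[.4645,.1273];print(np.linalg.norm(d),np.arctan2(d[1],d[0]))
E
```

```text
[0.66517397 0.13435888 0.10611509] 0.2139883723670769 60.68155288696289 [ 2.44035451 -0.04342165  4.08507256] [ 0.01346783 -0.99990852 -0.0012524 ]
0.20079808112877795 0.03516138826852463
```

carry_out --deltas "0 3 0 0 0 0 1;0 3 0 0 0 0 1;0 3 0 0 0 0 1"

```text
time_s: 32.78
eef_pos: [0.6652, 0.1339, 0.1061]
eef_rot: [-0.001, 1.0, 0.009, 0.002]
wrist_force: [3.1, 6.7, 3.9]
opening: 0.217
grasp_force: 60.7
```

carry_out --deltas "0 -1 0 0 0 0 0;0 -1 0 0 0 0 0;0 -1 0 0 0 0 0;0 0 -60 0 0 0 0;0 0 -95 0 0 0 0;-60 64 -95 0 0 0 0;-117 125 -95 0 0 0 0;-117 125 -95 0 0 0 0;-117 125 -95 0 0 0 0;-117 125 -95 0 0 0 0"

```text
time_s: 34.02
eef_pos: [0.5493, 0.0049, 0.2001]
eef_rot: [-0.0, 1.0, 0.008, 0.0]
wrist_force: [-0.1, 0.6, 0.7]
opening: 1.001
grasp_force: 0.0
```

```bash
python3 - <<'E'
from h import *
w=vision.camera("wrist");Rm,t,o=Rt();print(t,o["q"],Rm[:,1])
print(delta([.5487,.0082,.078],1.57),wproj([.5487,.0082,.114]))
cv2.imwrite("pics/w10.png",w)
E
```

```text
[0.54954174 0.00534027 0.20001646] [-2.06456401e-01  1.54060735e-01  1.70341186e+00  2.58280447e-04
  1.28346876e+00  1.34731791e+00] [ 1.69481291e-02 -9.99856365e-01 -9.72376848e-05]
(array([ -1.,  -3., 122.]), array([-0.   , -0.001,  0.018])) [327.61545776 249.89388487]
```

View pics/w10.png

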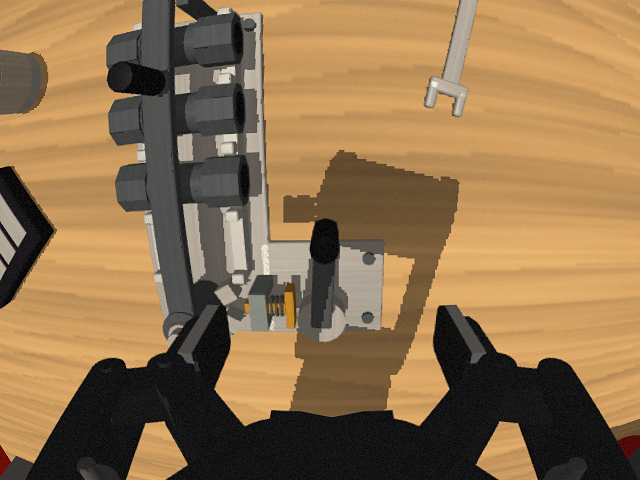

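The bar lies home over the three unions and the cam post is at (324,248). Pinch the cam grip.

carry_out --deltas "-1 -4 60 0 0 0 0;-1 -4 110 0 0 0 0;-1 -4 122 0 0 0 0;-1 -4 122 0 0 0 0;-1 -4 122 0 0 0 1;-1 -4 122 0 0 0 1;-1 -4 122 0 0 0 1;-1 -4 122 0 0 0 1;-1 -4 122 0 0 0 1;-1 -4 122 0 0 0 1"

```text
time_s: 35.33
eef_pos: [0.5484, 0.0089, 0.0787]
eef_rot: [0.0, 1.0, 0.008, 0.001]
wrist_force: [-1.6, 0.3, 6.0]
opening: 0.214
grasp_force: 58.4
```

```bash
python3 - <<'E'
from h import *
Rm,t,o=Rt();print(t,o["opening"],o["grasp_force"],o["wrist_force"],o["q"])
d=t[:2]-[.4688,.0124];h0=np.arctan2(d[1],d[0]);print(np.linalg.norm(d),h0)
arc(.4688,.0124,.0797,h0,-1.54,11,.6)
E
```

```text
[0.54836419 0.00894355 0.07868915] 0.21352252240327496 58.364882469177246 [-1.62350644  0.32590846  6.02084379] [-2.00192759e-01  3.10554690e-01  1.78820313e+00  4.24123853e-05
  1.04172205e+00  1.35384997e+00]
0.07963923598814551 -0.0434149321429256
-1 11 0 0 0 0.08 1;
-4 21 0 0 0 0.16 1;
-8 31 0 0 0 0.24 1;
-14 40 0 0 0 0.33 1;
-21 49 0 0 0 0.41 1;
-29 56 0 0 0 0.49 1;
-37 63 0 0 0 0.57 1;
-47 68 0 0 0 0.65 1;
-57 72 0 0 0 0.73 1;
-68 74 0 0 0 0.82 1;
-78 75 0 0 0 0.9 1;
```

carry_out --deltas "-1 11 0 0 0 0.08 1;-4 21 0 0 0 0.16 1;-8 31 0 0 0 0.24 1;-14 40 0 0 0 0.33 1;-21 49 0 0 0 0.41 1;-29 56 0 0 0 0.49 1;-37 63 0 0 0 0.57 1;-47 68 0 0 0 0.65 1;-57 72 0 0 0 0.73 1;-68 74 0 0 0 0.82 1;-78 75 0 0 0 0.90 1;-78 75 0 0 0 0.90 1"

```text
time_s: 36.83
eef_pos: [0.4729, -0.069, 0.0791]
eef_rot: [0.0, 0.904, -0.428, 0.003]
wrist_force: [1.4, -5.4, 2.4]
opening: 0.221
grasp_force: 60.6
```

```bash
python3 - <<'E'
from h import *
Rm,t,o=Rt();print(t,o["opening"],o["grasp_force"],o["wrist_force"],o["q"][5])
d=t[:2]-[.4688,.0124];h0=np.arctan2(d[1],d[0]);print(np.linalg.norm(d),h0,"cam",.0355-h0)
E
```

```text
[ 0.47285192 -0.06899099  0.07907378] 0.22062646890733764 60.5817836523056 [ 1.43958872 -5.38454772  2.36527958] 2.062698487065372
0.08149179131830149 -1.5210539856921894 cam 1.5565539856921895
```

carry_out --deltas "0 0 0 0 0 0 0;0 0 0 0 0 0 0;0 0 0 0 0 0 0;0 0 -60 0 0 0 0;0 0 -120 0 0 0 0;0 0 -120 0 0 0 0;0 0 -120 0 0 0 0;0 0 -120 0 0 0 0"

```text
time_s: 37.83
eef_pos: [0.47, -0.0667, 0.196]
eef_rot: [0.0, 0.904, -0.427, -0.002]
wrist_force: [-0.0, 0.2, 0.4]
opening: 1.002
grasp_force: 0.0
```

```bash
python3 - <<'E'
from h import *
w=vision.camera("wrist");Rm,t,o=Rt();print(t,o["wrist_force"],o["dq"].round(3))
p=wproj(rk(-.145,-.195,.114));q=wproj(rk(-.145,-.115,.064));print("post top expected",p,"axis",q)
u,v=p.astype(int);m=(w[v-35:v+35,u-45:u+45].max(2)<25);y,x=np.nonzero(m);c=(u-45+x.mean(),v-35+y.mean());print("dark centroid",c)
b=wbp(*c,.1)[:2]-rk(-.145,-.115)[:2];print("cam est",.0355-np.arctan2(b[1],b[0]),np.linalg.norm(b))
cv2.imwrite("pics/w11.png",w)
E
```

```text
[ 0.47007094 -0.06679468  0.19606538] [-0.28121099  0.59697527  0.06296806] [ 0.001 -0.    -0.004  0.001 -0.001  0.   ]
post top expected [331.90041411 246.9823304 ] axis [273.21297544 299.67669966]
dark centroid (np.float64(329.5365853658537), np.float64(237.14165103189492))
cam est 1.53924938203013 0.08084207221825616
```

View pics/w11.png

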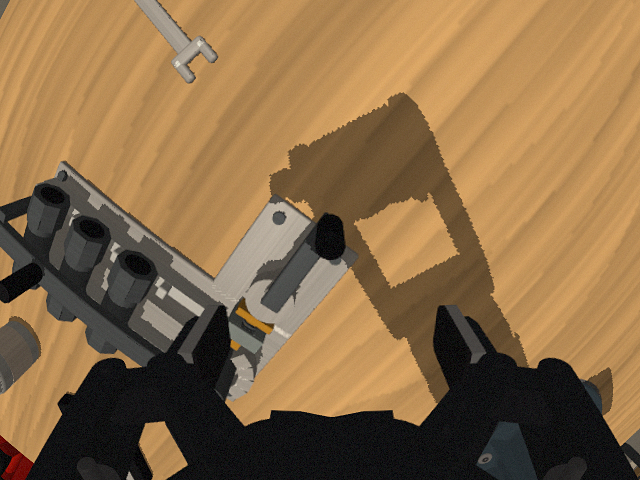

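The lever points along -y (post (330,237), cam about 1.54). The brass plate at (255,315) is pushed in against its block, and the unions and bar are in place. Handing in.

```bash
python3 -c "
from bench import ctrl
print(ctrl.hand_in())"
```

```text
the job is handed in; nothing more can be done
None
```

I handed the job in: the three unions I found on the bench lie in notches 2–4, the bar is home on its stop, and the cam reads about 1.54 rad with the follower pushed in. The hand-in gave no verdict, and I viewed 15 pictures, one over the limit of 14.

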